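# Hang a clip hanger on the bookmark rail, up against the stop

### The arm

A 6-joint arm with a two-finger parallel gripper is mounted at the origin on the work surface. World frame = base frame: x ahead of the robot, y to its left, z up, the work surface at z = 0. Lengths are in mm, angles in rad, forces in N, time in s.
With the tool pointing down it reaches from about 350 to 725 mm from the base axis. Payload 6 kg.
Tool frame: the origin (TCP) lies on the centre line of the jaws, within the pads' length; the fingertips stand 22 mm ahead of it and the grasp point (between the pads) lies 3 mm ahead of it (arm.tip_extent is the distance from the TCP to the fingertips, in mm); x points along the fingers, y is the direction in which the jaws open and shut, and the axes are right-handed (so a half turn about x gives the same grasp; the last joint's range is limited). The gripper opens to 85 mm and grips with 20 to 120 N. Pads are 22 mm wide; open, the fingers measure 114 mm over their backs; the gripper's body (76 mm by 85 mm) begins 54 mm behind the grasp point. The pads swing forward as they close: fully open they stand 13 mm farther back than shut.
Start: joints at [-0.808, 0.04, 0.085, 0, -1.615, -0.334], TCP at [249.475, -545.654, 253.261] pointing down, gripper open.
Joint ranges: [-2.56, 2.56], [-1.29, 2.01], [-1.08, 1.49], [-3.29, 1.98], [-2.81, -0.18], [-2.99, 2.99]. Speed limits (rad/s): [2.57, 2.57, 3.01, 3.14, 3.14, 3.14].

### API

Orientations are given as a rotation vector (axis times angle).
In Python, from workcell import arm gives the robot as it stands.
- The arm moves only by the shell command python3 -m creep 'ROWS' [FORCE]. ROWS is JSON, a list of rows, each a list of 7 numbers: the turn, a rotation vector about the tool's x, y, z in rad, then the shift along the tool's x, y, z in cm, then the finger opening in cm, from 0 to 8.54. In form: [[wx, wy, wz, dx, dy, dz, grip], ...]. A call has 1 to 8 rows; each row shifts and turns the commanded pose from where the row before left it, along the tool's axes as they then stand; what a row does not reach is not made up. A row lasts 1/12 s, in which the tool goes at most 41.7 mm and 7.16 degrees, less where a joint would pass 70% of its speed; a pose out of reach is approached as far as the arm can. A call is refused whole if a number of a shift passes 4.17 or a number of a turn 0.125, either way. A call with a gripper value outside its range is refused whole. The fingers move at their own pace and stop on an object; FORCE is the grip in N (left out, the last holds). Time passes only in rows, so rows that do not move let the fingers close. It gives the time, the measured TCP pose, the force and the opening at its end, in the units of the state.
- arm.observe(): the state, without advancing time (a new reading comes with each control period).
- arm.read_camera(name): name is "scene" or "top"; returns a dict with "color" (480x640x3 uint8, red, green, blue), "fx", "fy", "cx", "cy" (pixels), "rvec" (rotation vector, rad) and "tvec" (3), from world to camera coordinates, as OpenCV has them. Camera axes: x right, y down, z forward; pixel columns grow to the right and rows downward; lengths in mm; the calibration is good to about 2 mm. A picture is of the moment at which its call begins. There is no depth.
- arm.hand_in(): hands the job in, once; it reports no verdict.
The state is a dict: "clock": time; "joints": joint angles; "joint_vel": joint speeds; "joint_efforts": joint torques, N m; "tool_pos": TCP position; "orientation": TCP orientation; "contact_force": force on the tool from outside, world axes, zero at the start; "moment": the same for the moment, N m; "opening": finger opening in mm.
Only numpy, scipy, OpenCV 4.12 (cv2) and the standard library are available. Lean on these libraries where they do the work, as an engineer would, in place of code of your own. Each camera call takes 0.05 s, during which the arm holds its last target. There are 200 camera calls.

### The job

Take the hanger with the orange tab, enter its white head into the rail at the flared open end, tab on the robot's side, and slide it along until you feel it bear firmly on the hidden buffer of the red stop, then let go and leave it hanging there. Ease it in: do not force it in the rail or shove the stop along, and leave the other things on the desk where they are.

Things in the scene. Friction and masses are not known exactly. Their poses are not given: they have to be found in the camera images.
- hanger: Trolley hanger, 110 to 210 g, standing upright on the desk on its black clip block, 44 (x) x 50 (y) x 28 mm high. Origin: centre of the block's underside, z up. A 5 mm stem rises from it to the white head; a steel gooseneck (8 mm bar) leaves the stem 50 mm up, runs 36 mm to -x and rises to the orange tab. Its head slides along the hanger's y.
- hanger_tab (a point): centre of the orange grip tab, 12 (x) x 24 (y) x 40 mm high, 36 mm to -x of the hanger's axis; the tab spans 100 to 140 mm above the hanger's underside. Held across its 12 mm the hanger hangs square; held across its 24 mm its weight can turn it in the grip
- hanger_head (a point): centre of the white channel head, on the hanger's axis, 80 mm above its underside: 20 wide (x) x 36 long (y) x 10 mm high, with a nose 14 wide, 6 high at each y end, 50 mm long in y over the noses
- rail: Fixed stand with a closed aluminium rail, 380 mm long, along the stand's y, outside 29 mm wide, 160 to 179 mm above the desk; origin on the desk below the middle of the rail's axis. Open only at its -y end. Posts and foot stand on the +x side (60 mm from the axis), so the tab rides on the -x side. A white-tabbed hanger hangs fixed at y = +160 mm, its tab 229 mm high.
- rail_mouth (a point): centre of the channel at its -y end, 169.5 mm above the desk. Channel inside 23 wide, 13 mm high (163 to 176 mm above the desk): 1.5 mm play for the head on each side; slot 9 mm wide along its underside for the stem. Before the mouth a grey flare 15 mm long widens it by 4.5 mm to each side, up and down. A head resting in the rail has its centre 168 mm above the desk
- stop: red stop in the rail: plug 20 x 22 (y) x 10 mm, a saddle round the rail and a thumb screw standing 9 mm over it; origin on the desk plane below the plug's centre, axes as the rail's. A hard rubber buffer, 8 mm across, is screwed out of the plug's face by anything from 2 to 16 mm, hidden in the rail: found only by feel. The stop is held by friction alone and slips along at about 12 N
- stop_face (a point): centre of the stop plug's face towards the mouth, 11 mm to -y of the plug's centre; when the hanger's nose touches the buffer the head's centre is 27 to 41 mm to -y of this point
- blue_hanger: Bystander: the same hanger with a blue tab, standing on the desk
- ink_dish: Bystander: blue ceramic dish, 90 mm across, 22 mm high; origin under its centre
- paperweight: Bystander: dark wooden bar 30 x 160 (y) x 18 mm; origin under its centre
- ink_bottle: Bystander: black bottle, 66 mm across, 170 mm high; origin under its centre
- tumbler: Bystander: glass tumbler, 72 mm across, 120 mm high; origin under its centre
- glue_jar: Bystander: white jar with a red lid, 60 mm across, 90 mm high; origin under its centre
- phone: Bystander: black phone 75 x 158 x 9 mm; origin under its centre
- earbud_case: Bystander: blue case 50 x 60 x 25 mm; origin under its centre
Things that resemble listed ones, but are neither listed nor needed, are in the scene too. What is shaped like the hanger but purple is not meant.

How it is judged (in metres and radians):
On the way, in this order (a step that is already met when the one before it is completed fails the run):
1. the hanger's head has entered the rail at its open end (x of hanger_head in the frame of rail between -0.004 and 0.004 m and z of hanger_head in the frame of rail between 0.163 and 0.176 m and angle between hanger's own z axis and vertical below 0.2 rad and x of hanger_tab in the frame of rail below -0.02 m and y of hanger_head in the frame of rail_mouth between 0.02 and 0.1 m), for 0.05 s.
2. the hanger in the rail bears against the stop with more than 4 N for 0.2 s (x of hanger_head in the frame of rail between -0.004 and 0.004 m and z of hanger_head in the frame of rail between 0.163 and 0.176 m and angle between hanger's own z axis and vertical below 0.2 rad and x of hanger_tab in the frame of rail below -0.02 m and contact force between hanger and stop above 4 N), for 0.2 s.
At the end, for the whole second after the job is handed in: The hanger hangs in the rail, tab on the robot's side, tilted less than 0.2 rad, its head's centre within 4 mm of the rail's axis, its head's centre 25 to 44 mm before the stop plug's face (the nose up to the buffer), at rest and let go; the stop is within 2 mm of where it was (x of hanger_head in the frame of rail between -0.004 and 0.004 m and z of hanger_head in the frame of rail between 0.163 and 0.176 m and angle between hanger's own z axis and vertical below 0.2 rad and x of hanger_tab in the frame of rail below -0.02 m and y of hanger_head in the frame of stop_face between -0.044 and -0.025 m and distance of stop from where it was at the start of the episode below 0.002 m and linear speed of hanger below 0.05 m/s); the robot touches nothing.
It fails at once if the hanger is forced: more than 20 N between it and the rail or stop (contact force between hanger and rail above 20 N).
It fails at once if the stop is shoved more than 2 mm along the rail (distance of stop from where it was at the start of the episode above 0.002 m).
It fails at once if another thing on the desk (blue hanger, dish, paperweight, bottle, tumbler, jar, phone, case) is moved more than 20 mm (distance of any of blue_hanger, ink_dish, paperweight, ink_bottle, tumbler, glue_jar, phone, earbud_case from where it was at the start of the episode above 0.02 m).
It also fails if it takes over 72 s, if anything falls off the work surface, if the arm or the gripper's body presses on something with over 40 N, if the wrist force passes 120 N, or if a joint passes its speed limit or range.

## Working session

There is one attempt and no reset: what is moved stays moved. The work goes in short steps, Python scripts to look and compute and a shell command to move; the robot and the scene stay as the last step left them, time stands still between calls to the robot, and variables do not carry over. Pictures are saved under pics/ and viewed, about 8 in all and at most 12, crops included, and the job is handed in when it is done.

```bash
mkdir -p pics; ls
python3 - <<'E'
from workcell import arm
import cv2,pickle
for n in("scene","top"):
    d=arm.read_camera(n); pickle.dump(d,open(n+'.pkl','wb'))
    cv2.imwrite(f'pics/{n}0.png',d['color'][:,:,::-1]); print(n,{k:v for k,v in d.items() if k!='color'})
print(arm.observe())
E
```

```text
pics
scene {'fx': 625.0109441143165, 'fy': 625.0109441143165, 'cx': 315.7215685939173, 'cy': 232.02775475154564, 'rvec': array([ 2.15553973,  1.4209416 , -0.47634541]), 'tvec': array([-110.10608089, -390.56004864, 1629.39228806])}
top {'fx': 578.1800028048714, 'fy': 578.1800028048714, 'cx': 323.39696797085196, 'cy': 231.4167204999963, 'rvec': array([ 2.20583396, -2.15662875,  0.09005023]), 'tvec': array([-108.93477864,  562.85405796, 1347.80822728])}
{'clock': 0.1, 'joints': array([-8.08345568e-01,  4.07453402e-02,  8.39059143e-02, -4.03263814e-04,
       -1.61551045e+00, -3.33711906e-01]), 'joint_vel': array([ 0.00153469, -0.00275783,  0.00201086, -0.00013701, -0.00138967,
        0.00235647]), 'joint_efforts': array([-4.13880873e-03, -3.69348693e+01,  3.48280227e+01,  6.95169345e+00,
       -4.55225440e-03,  3.35370601e-05]), 'tool_pos': array([ 249.39649368, -545.41969219,  252.38069551]), 'orientation': array([-0.33508479,  1.54497893,  0.33751275]), 'contact_force': array([-0.89447156,  0.23582808,  0.04342488]), 'moment': array([-0.00648097, -0.02165214, -0.01351053]), 'opening': 85.51437077989493}
```

View pics/scene0.png

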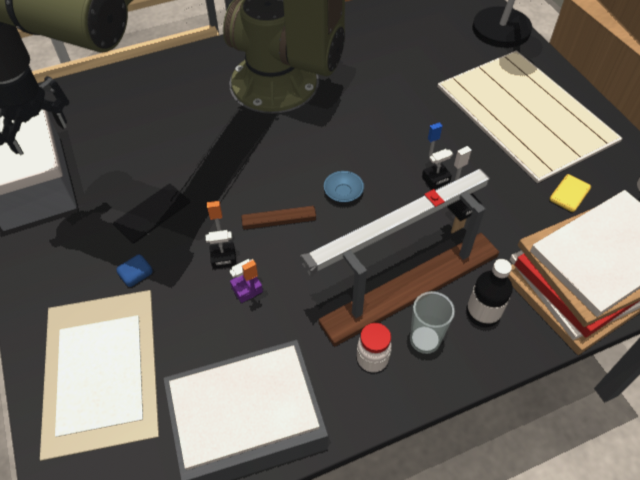

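View pics/top0.png

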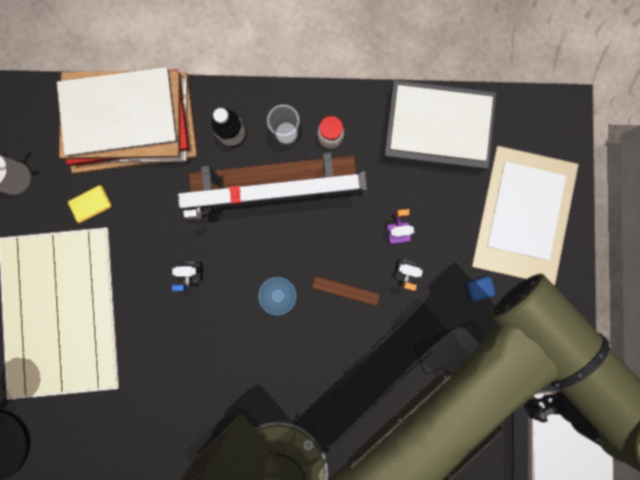

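The hanger with the orange tab could be either of two things. One has a black block, at scene (222,255) and top (409,271). The other has a purple block, at scene (247,290) and top (400,232). The black-block one fits the description and the purple one is explicitly excluded. I'll measure and confirm it in one crop.

```bash
cat > h.py <<'E'
import numpy as np,cv2,pickle
from workcell import arm
def shot(n):
    return arm.read_camera(n)
def ray(d,p):
    R=cv2.Rodrigues(d['rvec'])[0]; K=np.array([[d['fx'],0,d['cx']],[0,d['fy'],d['cy']],[0,0,1]])
    v=R.T@np.linalg.solve(K,[p[0],p[1],1.]); return -R.T@d['tvec'],v/np.linalg.norm(v)
def plane(d,p,z):
    o,v=ray(d,p); return o+v*(z-o[2])/v[2]
def tri(da,pa,db,pb):
    A=np.zeros((3,3));b=np.zeros(3);L=[]
    for d,p in((da,pa),(db,pb)):
        o,v=ray(d,p);P=np.eye(3)-np.outer(v,v);A+=P;b+=P@o;L.append((P,o))
    x=np.linalg.solve(A,b);return x,[round(float(np.linalg.norm(P@(x-o))),1) for P,o in L]
def proj(d,X):
    K=np.array([[d['fx'],0,d['cx']],[0,d['fy'],d['cy']],[0,0,1]])
    return cv2.projectPoints(np.float64([X]),d['rvec'],d['tvec'],K,None)[0].ravel()
def mask(d,lo,hi,roi):
    h=cv2.cvtColor(d['color'],cv2.COLOR_RGB2HSV); m=cv2.inRange(h,lo,hi); k=np.zeros_like(m); x0,y0,x1,y1=roi
    k[y0:y1,x0:x1]=m[y0:y1,x0:x1]; return k
def blobs(m,amin=8):
    n,l,s,c=cv2.connectedComponentsWithStats(m); return [(c[i].round(2).tolist(),s[i].tolist()) for i in range(1,n) if s[i][4]>=amin]
ORANGE=((5,140,120),(18,255,255)); WHITE=((0,0,150),(179,60,255)); RED=((0,150,90),(4,255,255))
E
python3 - <<'E'
from h import *
s=pickle.load(open('scene.pkl','rb'));t=pickle.load(open('top.pkl','rb'))
for nm,c,r1,r2 in(('orange',ORANGE,(190,190,280,300),(380,190,440,300)),('white',WHITE,(200,225,240,270),(390,255,430,284)),('red',RED,(420,185,450,210),(225,180,245,210)),('rail',WHITE,(300,165,495,275),(170,165,375,215))):
    print(nm,'S',blobs(mask(s,*c,r1)),'T',blobs(mask(t,*c,r2)))
m=mask(t,(0,0,120),(179,60,255),(170,165,375,208))
print('rail rect',cv2.minAreaRect(cv2.findNonZero(m)))
ms=mask(s,(0,0,120),(179,60,255),(300,165,495,275));print(cv2.minAreaRect(cv2.findNonZero(ms)))
a=cv2.resize(s['color'][185:310,180:285],None,fx=3.8,fy=3.8,interpolation=2)
b=cv2.resize(t['color'][160:300,330:440],None,fx=3.4,fy=3.4,interpolation=2)
c=cv2.resize(t['color'][165:220,170:380],None,fx=3.6,fy=3.6,interpolation=2)
H=max(a.shape[0],b.shape[0]);im=np.zeros((H,a.shape[1]+b.shape[1],3),np.uint8);im[:a.shape[0],:a.shape[1]]=a;im[:b.shape[0],a.shape[1]:]=b
cv2.imwrite('pics/crop1.png',im[:,:,::-1]);cv2.imwrite('pics/crop2.png',c[:,:,::-1])
E
```

```text
orange S [([213.97, 208.98], [207, 201, 14, 18, 194]), ([249.75, 269.58], [243, 260, 14, 20, 185])] T [([402.94, 212.32], [397, 209, 13, 8, 79]), ([409.92, 286.15], [404, 283, 13, 8, 73])]
white S [([218.06, 235.37], [206, 230, 26, 12, 218]), ([236.05, 266.85], [232, 263, 8, 7, 40])] T [([410.08, 270.81], [399, 264, 23, 18, 227])]
red S [([433.86, 197.38], [425, 189, 19, 17, 165])] T [([234.69, 193.91], [230, 185, 11, 19, 147])]
rail S [([461.8, 184.63], [436, 169, 52, 33, 685]), ([370.52, 230.16], [310, 196, 124, 69, 1931])] T [([299.31, 187.06], [240, 174, 120, 27, 1798]), ([203.99, 197.48], [179, 188, 51, 20, 758]), ([190.97, 211.75], [184, 208, 16, 7, 72])]
rail rect ((270.8356628417969, 190.06399536132812), (17.087230682373047, 187.18148803710938), 83.47046661376953)
((402.5268859863281, 214.80397033691406), (185.29029846191406, 102.25508880615234), 1.2873289585113525)
```

View pics/crop1.png

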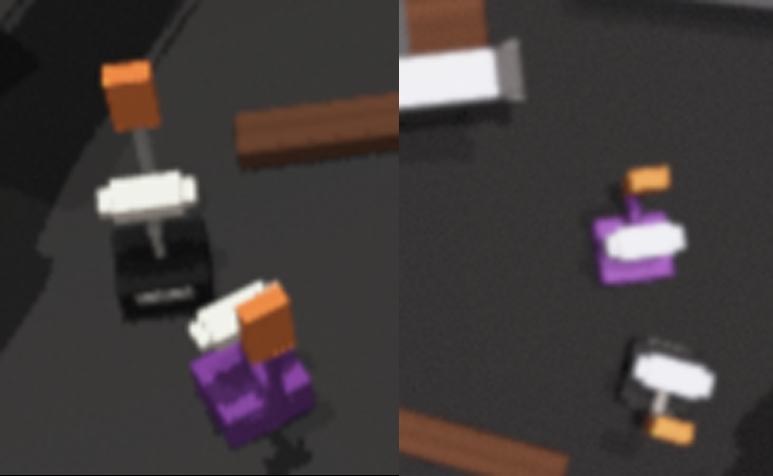

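View pics/crop2.png

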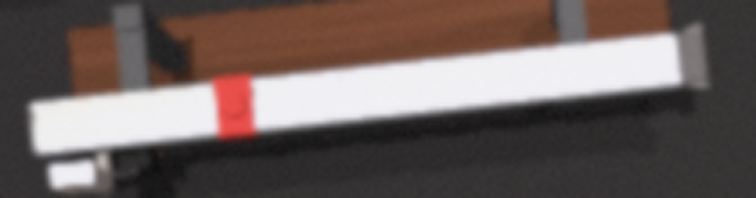

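The left crop shows the black-block hanger with its orange tab on the robot's side, at top (410,286), head at (410,271). The purple decoy at (400,232) is ruled out. The second crop shows the rail with a grey flare at top x≈360–366 and the red stop at (235,194).

Run:
```python
from h import *
s=pickle.load(open('scene.pkl','rb'));t=pickle.load(open('top.pkl','rb'))
print('tri tab',tri(s,(213.97,208.98),t,(409.92,286.15)),'top plane140',plane(t,(409.92,286.15),138))
mo=mask(t,*ORANGE,(380,260,440,300));print('tab rect',cv2.minAreaRect(cv2.findNonZero(mo)))
print('tri head',tri(s,(218.06,235.37),t,(410.08,270.81)),'plane',plane(t,(410.08,270.81),84))
mw=mask(t,*WHITE,(390,255,430,284));pw=cv2.findNonZero(mw).reshape(-1,2).astype(float)
P=np.array([plane(t,p,84)[:2] for p in pw]);u=np.linalg.svd(P-P.mean(0))[2][0];print('head dir angle',np.degrees(np.arctan2(u[1],u[0])),P.mean(0))
g=cv2.cvtColor(t['color'],cv2.COLOR_RGB2GRAY).astype(float)
# subpixel rail edges per column
lo=[];up=[]
for c in list(range(190,226))+list(range(245,352)):
    col=g[:,c]; yc=int(round(198-(c-190)*0.094)); 
    th=140
    i=yc
    while col[i]>th:i-=1
    up.append(plane(t,(c,i+(th-col[i])/(col[i+1]-col[i])),179)[:2])
    i=yc
    while col[i]>th:i+=1
    lo.append(plane(t,(c,i-(th-col[i])/(col[i-1]-col[i])),179)[:2])
for nm,e in(('far',up),('near',lo)):
    e=np.array(e);k,b=np.polyfit(e[:,1],e[:,0],1);print(nm,'x=%.4f*y+%.2f'%(k,b),'res',np.std(e[:,0]-k*e[:,1]-b))
r=g[182,350:375];print('right cols',r.round());r=g[199,172:186];print('left cols',r.round())
print('ends', plane(t,(359.7,182),179),plane(t,(179,199),179), plane(t,(366.5,181.5),182))
print('stop',plane(t,(234.69,193.91),183), tri(s,(433.86,197.38),t,(234.69,193.91)))
print('scene rail mouth px', plane(s,(312,262),179))
print('white tab',plane(t,(190.97,211.75),247))
```

```text
tri tab (array([ 442.27727194, -285.07236015,  126.01060542]), [2.0, 2.0]) top plane140 [ 441.7981478  -285.15443188  138.        ]
tab rect ((409.7353515625, 286.0588684082031), (12.126781463623047, 6.063390254974365), 14.03624439239502)
tri head (array([ 475.9324777 , -292.36785701,   84.5100691 ]), [1.0, 1.0]) plane [ 475.64531227 -293.38372546   84.        ]
head dir angle -101.71524985548096 [ 475.65808162 -293.3906345 ]
far x=-0.1335*y+655.81 res 0.2215853425096976
near x=-0.1328*y+623.40 res 0.09615645894532102
right cols [241. 240. 240. 241. 241. 240. 238. 229. 190. 144. 124. 122. 123. 121.
 118. 103.  77.  59.  54.  52.  52.  53.  53.  52.  52.]
left cols [ 50.  50.  51.  52.  56.  78. 127. 186. 227. 237. 238. 239. 239. 239.]
ends [ 659.12113074 -170.41358572  179.        ] [614.19746351 209.74540306 179.        ] [ 660.0095998  -184.55030092  182.        ]
stop [627.12255544  92.2233771  183.        ] (array([627.23762547,  92.68327736, 184.59573915]), [0.8, 0.8])
scene rail mouth px [ 666.21842297 -167.99990527  179.        ]
white tab [580.30099322 167.81658824 247.        ]
```

```bash
cat >> h.py <<'E'
from scipy.spatial.transform import Rotation as Ro
# hanger/rail estimates
RY=np.arctan(0.1332); RDIR=np.array([-np.sin(RY),np.cos(RY),0]); RX=np.array([np.cos(RY),np.sin(RY),0])
MOUTH=np.array([640.2+0.1332*168.6,-168.6,168.])
def go(target,yaw,o=None):
    "delta to TCP target with tool down, jaw axis (y) along +-direction yaw"
    o=o or arm.observe(); R=Ro.from_rotvec(o['orientation']); best=None
    for k in(0,np.pi):
        Rt=Ro.from_matrix(np.array([[0,0,-1],[np.cos(yaw+k),np.sin(yaw+k),0],np.cross([0,0,-1],[np.cos(yaw+k),np.sin(yaw+k),0])]).T)
        w=(R.inv()*Rt).as_rotvec()
        if best is None or np.linalg.norm(w)<np.linalg.norm(best):best=w
    d=R.inv().apply(np.asarray(target)-o['tool_pos'])/10
    print('pos',o['tool_pos'].round(1),'R cols',R.as_matrix().round(3).tolist());print('turn',best.round(3),'shift_cm before turn',d.round(2),'after turn',Ro.from_rotvec(best).inv().apply(d).round(2),'F',o['contact_force'].round(1),'open',round(o['opening'],1),'t',round(o['clock'],2))
E
python3 -c "
from h import *
print(MOUTH,RY); go([442,-285.1,235],np.radians(-12.2))"
```

```text
[ 662.65752 -168.6      168.     ] 0.13242052564228543
pos [ 249.4 -545.4  252.4] R cols [[-0.001, -0.416, 0.909], [0.001, 0.909, 0.416], [-1.0, 0.002, -0.0]]
turn [-0.929  0.001 -0.002] shift_cm before turn [ 1.76 15.67 28.34] after turn [  1.74 -13.32  29.51] F [-0.9  0.2  0. ] open 85.5 t 0.1
```

```bash
python3 -m creep '[[-0.116,0,0,0,0,0,4],[-0.116,0,0,0,0,0,4],[-0.116,0,0,0,0,0,4],[-0.116,0,0,0,0,0,4],[-0.116,0,0,0,0,0,4],[-0.116,0,0,0,0,0,4],[-0.116,0,0,0,0,0,4],[-0.116,0,0,0,0,0,4]]' 40; python3 -m creep '[[0,0,0,0.2,-1.7,3.7,4],[0,0,0,0.2,-1.7,3.7,4],[0,0,0,0.2,-1.7,3.7,4],[0,0,0,0.2,-1.7,3.7,4],[0,0,0,0.2,-1.7,3.7,4],[0,0,0,0.2,-1.7,3.7,4],[0,0,0,0.2,-1.7,3.7,4],[0,0,0,0.2,-1.7,3.6,4]]'
python3 -c "
from h import *
go([442,-285.1,180],np.radians(-12.2))"
```

```text
clock: 0.77
tool_pos: [249.4, -545.5, 252.7]
orientation: [-1.053, 1.3, 1.055]
contact_force: [0.0, -0.3, 0.1]
opening: 40.4
clock: 1.43
tool_pos: [445.7, -284.3, 237.0]
orientation: [-1.05, 1.303, 1.05]
contact_force: [0.5, -1.6, 0.7]
opening: 39.9
pos [ 445.7 -284.3  237. ] R cols [[-0.0, -0.977, 0.212], [0.0, 0.212, 0.977], [-1.0, 0.0, 0.0]]
turn [-0.001  0.    -0.   ] shift_cm before turn [ 5.7   0.35 -0.16] after turn [ 5.7   0.35 -0.16] F [ 0.5 -1.6  0.7] open 39.9 t 1.43
```

```bash
python3 -m creep '[[0,0,0,1.9,0.17,-0.08,4],[0,0,0,1.9,0.18,-0.08,4],[0,0,0,1.9,0,0,4],[0,0,0,0,0,0,4]]'; python3 -m creep '[[0,0,0,1.8,0,0,4],[0,0,0,1.8,0,0,4],[0,0,0,1.7,0,0,4],[0,0,0,0,0,0,4],[0,0,0,0,0,0,4]]'
python3 - <<'E'
from h import *
go([442,-285.1,127],np.radians(-12.2))
s=shot('scene');t=shot('top')
a=cv2.resize(s['color'][150:290,150:270],None,fx=3.3,fy=3.3,interpolation=2)
b=cv2.resize(t['color'][220:340,350:460],None,fx=3.6,fy=3.6,interpolation=2)
H=max(a.shape[0],b.shape[0]);im=np.zeros((H,a.shape[1]+b.shape[1],3),np.uint8);im[:a.shape[0],:a.shape[1]]=a;im[:b.shape[0],a.shape[1]:]=b
cv2.imwrite('pics/pre.png',im[:,:,::-1])
E
```

```text
clock: 1.77
tool_pos: [439.8, -285.6, 175.5]
orientation: [-1.045, 1.305, 1.057]
contact_force: [0.0, 0.7, -1.1]
opening: 40.1
clock: 2.18
tool_pos: [441.0, -287.3, 127.6]
orientation: [-1.05, 1.304, 1.051]
contact_force: [-0.6, 0.4, 0.5]
opening: 39.9
pos [ 441.  -287.3  127.6] R cols [[-0.001, -0.977, 0.213], [-0.0, 0.213, 0.977], [-1.0, 0.001, -0.0]]
turn [-0.001 -0.    -0.001] shift_cm before turn [ 0.06 -0.05  0.24] after turn [ 0.06 -0.05  0.24] F [-0.6  0.4  0.5] open 39.9 t 2.18
```

View pics/pre.png

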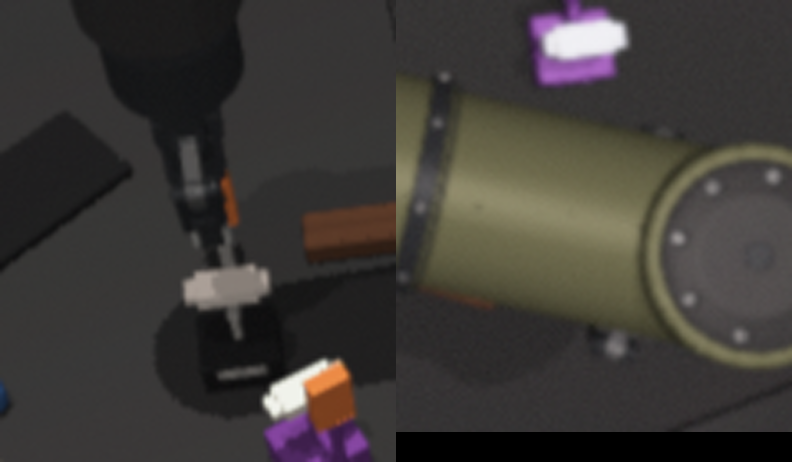

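The front finger sits slightly to the -y side of the tab, which shows on its right at scene (220,210). I'll shift about 4 mm to +y, then close.

```bash
python3 -m creep '[[0,0,0,0.05,0,0.2,4],[0,0,0,0,0,0.2,4],[0,0,0,0,0,0,2.5],[0,0,0,0,0,0,1.5],[0,0,0,0,0,0,1],[0,0,0,0,0,0,1],[0,0,0,0,0,0,1],[0,0,0,0,0,0,1]]' 50;  python3 -m creep '[[0,0,0,0,0,0,0.8],[0,0,0,0,0,0,0.8],[0,0,0,-0.5,0,0,0.8],[0,0,0,-1,0,0,0.8],[0,0,0,-1,0,0,0.8],[0,0,0,0,0,0,0.8],[0,0,0,0,0,0,0.8]]'
python3 - <<'E'
from h import *
go([442,-285.1,287],np.radians(-12.2))
s=shot('scene')
cv2.imwrite('pics/lift.png',cv2.resize(s['color'][150:290,150:270],None,fx=3.3,fy=3.3,interpolation=2)[:,:,::-1])
E
```

```text
clock: 2.95
tool_pos: [442.4, -283.3, 127.3]
orientation: [-1.051, 1.302, 1.049]
contact_force: [-0.0, 0.1, 2.9]
opening: 11.1
clock: 3.53
tool_pos: [442.5, -283.2, 152.7]
orientation: [-1.051, 1.302, 1.049]
contact_force: [-0.2, 0.2, -1.7]
opening: 11.2
pos [ 442.5 -283.2  152.7] R cols [[0.001, -0.977, 0.212], [-0.0, 0.212, 0.977], [-1.0, -0.001, 0.0]]
turn [-0.001  0.     0.001] shift_cm before turn [-1.343e+01 -1.000e-02 -1.900e-01] after turn [-1.343e+01  1.000e-02 -1.900e-01] F [-0.2  0.2 -1.7] open 11.2 t 3.53
```

View pics/lift.png

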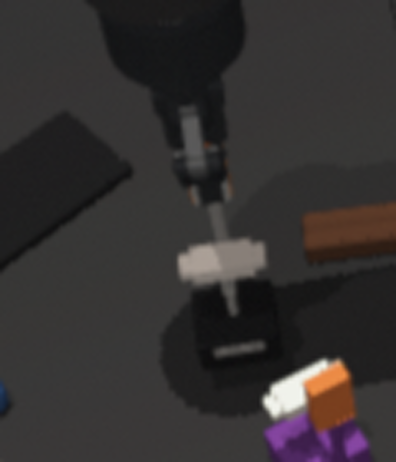

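The hanger is held and lifted square, with opening 11.2 mm and about 1.7 N of weight. Next I'll raise it and turn it towards the rail.

```bash
python3 -m creep '[[0,0,0,-1.5,0,0,0.8],[0,0,0,-2.5,0,0,0.8],[0,0,0,-3,0,0,0.8],[0,0,0,-3,0,0,0.8],[0,0,0,-2.4,0,0,0.8],[0,0,0,-1,0,0,0.8],[-0.04,0,0,0,0,0,0.8]]'; python3 -m creep '[[-0.06,0,0,0,0,0,0.8],[-0.06,0,0,0,0,0,0.8],[-0.06,0,0,0,0,0,0.8],[-0.06,0,0,0,0,0,0.8],[-0.04,0,0,0,0,0,0.8],[-0.025,0,0,0,0,0,0.8],[0,0,0,0,0,0,0.8]]' 
python3 -c "
from h import *
T=MOUTH-60*RDIR-36*RX; T[2]=287; print(T); go(T,RY)"
```

```text
clock: 4.17
tool_pos: [442.7, -283.5, 288.4]
orientation: [-1.082, 1.285, 1.077]
contact_force: [0.4, 0.3, -1.6]
opening: 11.1
clock: 4.75
tool_pos: [441.9, -282.9, 284.4]
orientation: [-1.304, 1.144, 1.308]
contact_force: [-0.4, 0.3, -0.9]
opening: 11.2
[ 634.89472426 -232.8279314   287.        ]
pos [ 441.9 -282.9  284.4] R cols [[-0.002, -0.991, -0.132], [0.001, -0.132, 0.991], [-1.0, 0.002, 0.001]]
turn [-0.     0.001 -0.002] shift_cm before turn [ -0.3  -19.79   2.43] after turn [ -0.26 -19.79   2.42] F [-0.4  0.3 -0.9] open 11.2 t 4.75
```

```bash
python3 -m creep '[[0,0,0,0,-1,0.1,0.8],[0,0,0,0,-2,0.2,0.8],[0,0,0,0,-2.5,0.3,0.8],[0,0,0,0,-3,0.4,0.8],[0,0,0,0,-3,0.4,0.8],[0,0,0,0,-3,0.4,0.8],[0,0,0,0,-2.5,0.3,0.8],[0,0,0,0,-1.8,0.2,0.8]]'; python3 -m creep '[[0,0,0,0,-1,0.1,0.8],[0,0,0,1,0,0,0.8],[0,0,0,2,0,0,0.8],[0,0,0,2,0,0,0.8],[0,0,0,1.4,0,0,0.8],[0,0,0,0.5,0,0,0.8],[0,0,0,0,0,0,0.8],[0,0,0,0,0,0,0.8]]'
python3 - <<'E'
from h import *
T=MOUTH-60*RDIR-36*RX; T[2]=217; go(T,RY)
s=shot('scene');t=shot('top');pickle.dump((s,t),open('stage.pkl','wb'))
X=MOUTH-60*RDIR;print('expected head px S',proj(s,X),'T',proj(t,X))
def cr(d,X):
    u,v=proj(d,X).astype(int);u=min(max(u,60),580);v=min(max(v,60),420);return cv2.resize(d['color'][v-60:v+60,u-50:u+50],None,fx=4,fy=4,interpolation=2)
cv2.imwrite('pics/stage.png',np.hstack([cr(s,X),cr(t,X)])[:,:,::-1])
E
```

```text
clock: 5.42
tool_pos: [627.7, -234.5, 283.5]
orientation: [-1.303, 1.145, 1.307]
contact_force: [0.5, -1.3, -1.1]
opening: 11.3
clock: 6.08
tool_pos: [635.1, -233.8, 217.2]
orientation: [-1.305, 1.145, 1.304]
contact_force: [-0.5, -0.8, -0.8]
opening: 11.5
pos [ 635.1 -233.8  217.2] R cols [[0.0, -0.991, -0.13], [-0.0, -0.13, 0.991], [-1.0, -0.0, -0.0]]
turn [-0.002 -0.     0.   ] shift_cm before turn [0.02 0.01 0.09] after turn [0.02 0.01 0.09] F [-0.5 -0.8 -0.8] open 11.5 t 6.08
expected head px S [280.95242922 279.04745175] T [386.45208933 178.15474771]
```

View pics/stage.png

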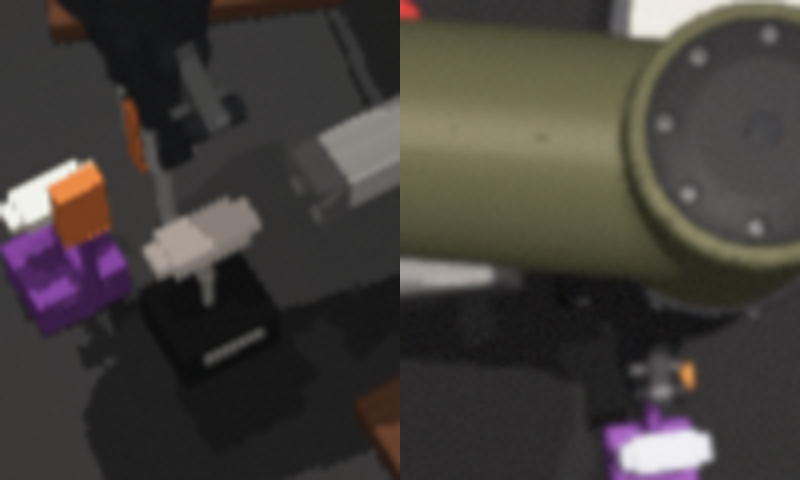

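Top view: the tab protrudes about 6 mm on the fingers' -y side at (408,211), so the head lags the TCP along the rail. In the scene view the head sits at about (281,279), as predicted. A quick numeric check of its lateral position follows.

Run:
```python
from h import *
s,t=pickle.load(open('stage.pkl','rb')); s0=pickle.load(open('scene.pkl','rb'))
m=mask(s,(0,0,105),(20,70,255),(262,262,300,298));b=blobs(m,30);print(b)
def rel(X): d=X-MOUTH; return 'lat %.1f along %.1f'%(d@RX,d@RDIR)
c=max(b,key=lambda q:q[1][4])[0]
print('now',rel(plane(s,c,170.5+1.5)))
q=plane(s0,(218.06,235.37),84);print('initial scene-only',q,'vs top 475.7,-293.4')
mo=mask(t,*ORANGE,(395,195,420,230));print('orange top',blobs(mo,3)); print([rel(plane(t,x[0],230)) for x in blobs(mo,3)])
# rail near-top edge & mouth in scene: flare corners
cv2.imwrite('pics/mouth.png',cv2.resize(s['color'][225:285,285:345],None,fx=9,fy=9,interpolation=2)[:,:,::-1])
for sx in(-1,1):
  for z in(179,160): print('pred mouth corner',sx,z,proj(s,MOUTH*[1,1,0]+[0,0,z]+14.5*sx*RX).round(1))
  for z in(183.5,155.5): print('pred flare corner',sx,z,proj(s,MOUTH*[1,1,0]+[0,0,z]+19*sx*RX-15*RDIR).round(1))
```

```text
[([279.62, 277.92], [266, 269, 29, 19, 338])]
now lat -0.9 along -61.9
initial scene-only [ 475.95060027 -291.41501225   84.        ] vs top 475.7,-293.4
orange top [([407.53, 211.35], [406, 209, 4, 6, 17])]
['lat -81.8 along -86.1']
pred mouth corner -1 179 [306.7 254.6]
pred mouth corner -1 160 [306.9 260.6]
pred flare corner -1 183.5 [297.9 255. ]
pred flare corner -1 155.5 [298.4 263.8]
pred mouth corner 1 179 [315.1 266.6]
pred mouth corner 1 160 [315.3 272.5]
pred flare corner 1 183.5 [308.9 270.8]
pred flare corner 1 155.5 [309.2 279.5]
```

View pics/mouth.png

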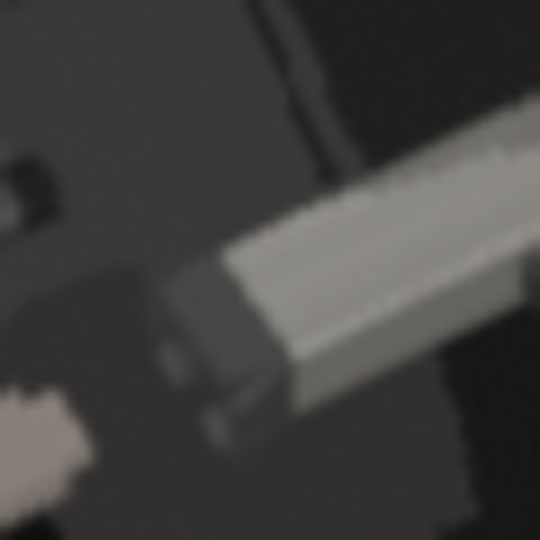

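Lateral offset is under about 1 mm, well inside the flare. I'll ease it in while watching the force.

```bash
python3 -m creep '[[0,0,0,0,0,0.4,0.8],[0,0,0,0,0,0.6,0.8],[0,0,0,0,0,0.6,0.8],[0,0,0,0,0,0.5,0.8],[0,0,0,0,0,0.4,0.8],[0,0,0,0,0,0.2,0.8],[0,0,0,0,0,0.2,0.8],[0,0,0,0,0,0.1,0.8]]';python3 -m creep '[[0,0,0,0,0,0.2,0.8],[0,0,0,0,0,0.2,0.8],[0,0,0,0,0,0.2,0.8],[0,0,0,0,0,0,0.8]]'
python3 -c "
from h import *
d=arm.observe()['tool_pos']-MOUTH;print(d@RX,d@RDIR,arm.observe()['contact_force'],arm.observe()['moment'])"
```

```text
clock: 6.85
tool_pos: [631.4, -203.5, 216.8]
orientation: [-1.305, 1.144, 1.305]
contact_force: [0.1, 0.1, -1.8]
opening: 11.6
clock: 7.18
tool_pos: [630.6, -197.6, 216.8]
orientation: [-1.305, 1.144, 1.305]
contact_force: [-0.4, 0.3, -0.3]
opening: 11.6
-35.6297148297083 -24.472024559296443 [-0.41889832  0.34204552 -0.29029467] [-0.03803804  0.07152074 -0.00592939]
```

```bash
for i in 1 ; do python3 -m creep '[[0,0,0,0,0,0.2,0.8],[0,0,0,0,0,0.2,0.8],[0,0,0,0,0,0.2,0.8],[0,0,0,0,0,0,0.8]]'; python3 -m creep '[[0,0,0,0,0,0.2,0.8],[0,0,0,0,0,0.2,0.8],[0,0,0,0,0,0.2,0.8],[0,0,0,0,0,0,0.8]]'; done
python3 -c "
from h import *
d=arm.observe()['tool_pos']-MOUTH;print(d@RX,d@RDIR,arm.observe()['contact_force'],arm.observe()['moment'])"
```

```text
clock: 7.52
tool_pos: [629.8, -191.5, 216.8]
orientation: [-1.305, 1.144, 1.305]
contact_force: [0.3, -0.1, -1.1]
opening: 11.4
clock: 7.85
tool_pos: [629.0, -185.5, 216.8]
orientation: [-1.305, 1.144, 1.305]
contact_force: [-0.6, -1.0, -1.4]
opening: 11.5
-35.60581094803106 -12.351185799433326 [-0.61573052 -0.9508549  -1.44278386] [-0.04166725  0.03293384  0.04147699]
```

No resistance yet. Continuing in small steps.

```bash
python3 -m creep '[[0,0,0,0,0,0.2,0.8],[0,0,0,0,0,0.2,0.8],[0,0,0,0,0,0.2,0.8],[0,0,0,0,0,0,0.8]]'; python3 -m creep '[[0,0,0,0,0,0.2,0.8],[0,0,0,0,0,0.2,0.8],[0,0,0,0,0,0.2,0.8],[0,0,0,0,0,0,0.8]]';python3 -m creep '[[0,0,0,0,0,0.2,0.8],[0,0,0,0,0,0.2,0.8],[0,0,0,0,0,0.2,0.8],[0,0,0,0,0,0,0.8]]'; python3 -m creep '[[0,0,0,0,0,0.2,0.8],[0,0,0,0,0,0.2,0.8],[0,0,0,0,0,0.2,0.8],[0,0,0,0,0,0,0.8]]'
python3 -c "
from h import *
d=arm.observe()['tool_pos']-MOUTH;print(d@RX,d@RDIR,arm.observe()['contact_force'],arm.observe()['moment'])"
```

```text
clock: 8.18
tool_pos: [628.2, -179.6, 216.8]
orientation: [-1.305, 1.144, 1.305]
contact_force: [0.5, 0.4, -0.5]
opening: 11.1
clock: 8.52
tool_pos: [627.4, -173.7, 216.8]
orientation: [-1.305, 1.144, 1.305]
contact_force: [0.1, 0.2, -1.3]
opening: 11.4
clock: 8.85
tool_pos: [626.6, -167.7, 216.8]
orientation: [-1.305, 1.144, 1.305]
contact_force: [-0.1, 0.1, -3.2]
opening: 11.2
clock: 9.18
tool_pos: [625.9, -161.8, 216.8]
orientation: [-1.305, 1.144, 1.305]
contact_force: [-0.8, -0.3, -1.2]
opening: 11.7
-35.549114529113545 11.627859556816967 [-0.75511382 -0.34985789 -1.22241274] [-0.04500146  0.01984866  0.00219219]
```

```bash
python3 -m creep '[[0,0,0,0,0,0.3,0.8],[0,0,0,0,0,0.4,0.8],[0,0,0,0,0,0.4,0.8],[0,0,0,0,0,0.4,0.8],[0,0,0,0,0,0.4,0.8],[0,0,0,0,0,0.4,0.8],[0,0,0,0,0,0.4,0.8],[0,0,0,0,0,0.3,0.8]]';python3 -m creep '[[0,0,0,0,0,0.4,0.8],[0,0,0,0,0,0.4,0.8],[0,0,0,0,0,0.4,0.8],[0,0,0,0,0,0.4,0.8],[0,0,0,0,0,0.4,0.8],[0,0,0,0,0,0.3,0.8],[0,0,0,0,0,0.2,0.8],[0,0,0,0,0,0,0.8]]'
python3 -c "
from h import *
o=arm.observe();d=o['tool_pos']-MOUTH;print(d@RX,d@RDIR,o['contact_force'],o['moment'])"
```

```text
clock: 9.85
tool_pos: [621.9, -131.8, 216.8]
orientation: [-1.305, 1.144, 1.305]
contact_force: [-0.2, -0.5, -0.2]
opening: 11.6
clock: 10.52
tool_pos: [618.7, -107.2, 216.8]
orientation: [-1.305, 1.144, 1.305]
contact_force: [0.8, -1.2, -0.9]
opening: 11.2
-35.48112525243535 66.69277533300007 [ 0.80294729 -1.22137731 -0.8949739 ] [-0.00310923  0.06057597  0.04427568]
```

```bash
python3 -c "
from h import *
s=shot('scene');cv2.imwrite('pics/inrail.png',cv2.resize(s['color'][150:310,260:460],None,fx=3.6,fy=3.6,interpolation=2)[:,:,::-1])"
```

```text
(no output)
```

View pics/inrail.png

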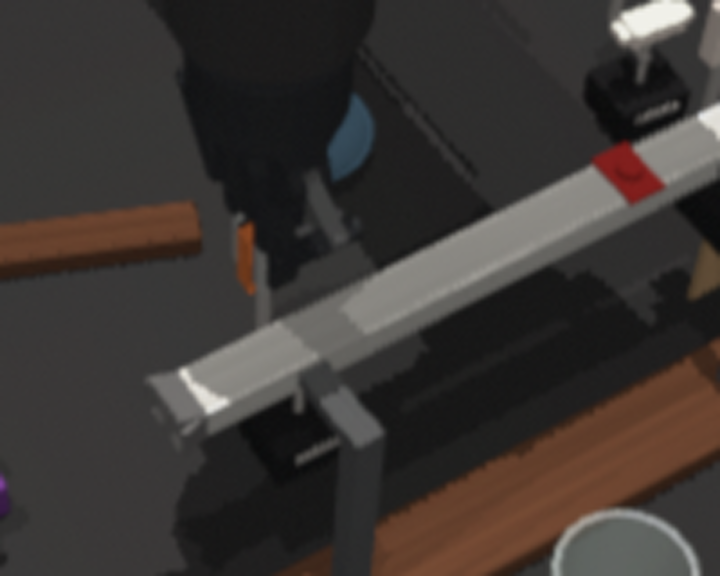

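The scene shows the head inside the rail, with the stem and block hanging below at about (340,270) and the tab on the robot's side. Continuing.

```bash
python3 -m creep '[[0,0,0,0,0,0.3,0.8],[0,0,0,0,0,0.4,0.8],[0,0,0,0,0,0.4,0.8],[0,0,0,0,0,0.4,0.8],[0,0,0,0,0,0.4,0.8],[0,0,0,0,0,0.4,0.8],[0,0,0,0,0,0.4,0.8],[0,0,0,0,0,0.4,0.8]]';python3 -m creep '[[0,0,0,0,0,0.4,0.8],[0,0,0,0,0,0.4,0.8],[0,0,0,0,0,0.4,0.8],[0,0,0,0,0,0.4,0.8],[0,0,0,0,0,0.4,0.8],[0,0,0,0,0,0.4,0.8],[0,0,0,0,0,0.4,0.8],[0,0,0,0,0,0.4,0.8]]';python3 -m creep '[[0,0,0,0,0,0.4,0.8],[0,0,0,0,0,0.4,0.8],[0,0,0,0,0,0.4,0.8],[0,0,0,0,0,0.4,0.8],[0,0,0,0,0,0.4,0.8],[0,0,0,0,0,0.4,0.8],[0,0,0,0,0,0.2,0.8],[0,0,0,0,0,0.1,0.8]]';python3 -m creep '[[0,0,0,0,0,0.2,0.8],[0,0,0,0,0,0.2,0.8],[0,0,0,0,0,0.2,0.8],[0,0,0,0,0,0.2,0.8],[0,0,0,0,0,0.2,0.8],[0,0,0,0,0,0.1,0.8],[0,0,0,0,0,0,0.8]]'
python3 -c "
from h import *
o=arm.observe();d=o['tool_pos']-MOUTH;print(d@RX,d@RDIR,o['contact_force'],o['moment'])"
```

```text
clock: 11.23
tool_pos: [614.6, -76.4, 216.8]
orientation: [-1.305, 1.144, 1.305]
contact_force: [0.4, 1.4, -1.7]
opening: 11.1
clock: 11.9
tool_pos: [610.4, -44.7, 216.8]
orientation: [-1.305, 1.144, 1.305]
contact_force: [0.1, -0.3, -1.2]
opening: 11.5
clock: 12.57
tool_pos: [606.9, -18.0, 216.8]
orientation: [-1.305, 1.144, 1.305]
contact_force: [-0.4, 0.4, -1.8]
opening: 11.2
clock: 13.15
tool_pos: [605.5, -7.3, 216.8]
orientation: [-1.305, 1.144, 1.305]
contact_force: [0.2, -0.8, -1.0]
opening: 11.1
-35.37605334322525 167.4746812475668 [ 0.18283649 -0.83274367 -0.9706437 ] [-0.01405784  0.08647351  0.01735049]
```

```bash
python3 -m creep '[[0,0,0,0,0,0.3,0.8],[0,0,0,0,0,0.3,0.8],[0,0,0,0,0,0.3,0.8],[0,0,0,0,0,0.3,0.8],[0,0,0,0,0,0.3,0.8],[0,0,0,0,0,0.3,0.8],[0,0,0,0,0,0.2,0.8],[0,0,0,0,0,0,0.8]]' 90;python3 -m creep '[[0,0,0,0,0,0.2,0.8],[0,0,0,0,0,0.2,0.8],[0,0,0,0,0,0.2,0.8],[0,0,0,0,0,0.1,0.8],[0,0,0,0,0,0.1,0.8],[0,0,0,0,0,0.1,0.8],[0,0,0,0,0,0.1,0.8],[0,0,0,0,0,0,0.8]]'
python3 -c "
from h import *
o=arm.observe();d=o['tool_pos']-MOUTH;print(d@RX,d@RDIR,o['contact_force'],o['moment'])"
```

```text
clock: 13.82
tool_pos: [602.8, 12.8, 216.8]
orientation: [-1.305, 1.144, 1.306]
contact_force: [0.0, -0.6, -0.9]
opening: 10.9
clock: 14.48
tool_pos: [601.6, 22.4, 216.7]
orientation: [-1.305, 1.144, 1.305]
contact_force: [0.2, 0.0, -1.7]
opening: 11.4
-35.33688008004018 197.40593087572944 [ 0.16974833  0.01781886 -1.69305011] [-0.00826205  0.04953278  0.04742509]
```

Now 1 mm per row in short calls, with a force readout after each.

```bash
python3 -m creep '[[0,0,0,0,0,0.1,0.8],[0,0,0,0,0,0.1,0.8],[0,0,0,0,0,0.1,0.8],[0,0,0,0,0,0,0.8]]' | sed -n '2p;4p';python3 -m creep '[[0,0,0,0,0,0.1,0.8],[0,0,0,0,0,0.1,0.8],[0,0,0,0,0,0.1,0.8],[0,0,0,0,0,0,0.8]]' | sed -n '2p;4p';python3 -m creep '[[0,0,0,0,0,0.1,0.8],[0,0,0,0,0,0.1,0.8],[0,0,0,0,0,0,0.8]]' | sed -n '2p;4p'
```

```text
tool_pos: [601.1, 25.4, 216.8]
contact_force: [-0.5, -0.0, -0.8]
tool_pos: [600.8, 28.4, 216.8]
contact_force: [-0.3, 0.0, -1.5]
tool_pos: [600.5, 30.4, 216.8]
contact_force: [-0.9, -0.4, -1.0]
```

```bash
python3 -m creep '[[0,0,0,0,0,0.1,0.8],[0,0,0,0,0,0.1,0.8],[0,0,0,0,0,0,0.8]]' | sed -n '2p;4p';python3 -c "
from h import *
o=arm.observe();d=o['tool_pos']-MOUTH;print(d@RX,d@RDIR,o['contact_force'],o['moment'])"
```

```text
tool_pos: [600.3, 32.4, 216.8]
contact_force: [-0.4, -0.1, -2.0]
-35.31158385343828 207.43979425732314 [-0.3579756  -0.05269299 -2.01310647] [ 0.0048279   0.04174812 -0.01116959]
```

```bash
cat > ok.py <<'E'
from h import *
import sys
o=arm.observe();d=o['tool_pos']-MOUTH;f=o['contact_force'];print('along %.2f Falong %.2f Flat %.2f Fz %.2f M %s t %.2f'%(d@RDIR,f@RDIR,f@RX,f[2],o['moment'].round(2),o['clock']))
sys.exit(0 if f@RDIR>-2.0 else 1)
E
python3 -m creep '[[0,0,0,0,0,0.1,0.8],[0,0,0,0,0,0,0.8]]' >/dev/null; python3 ok.py && python3 -m creep '[[0,0,0,0,0,0.1,0.8],[0,0,0,0,0,0,0.8]]' >/dev/null; python3 ok.py && python3 -m creep '[[0,0,0,0,0,0.1,0.8],[0,0,0,0,0,0,0.8]]' >/dev/null; python3 ok.py && python3 -m creep '[[0,0,0,0,0,0.1,0.8],[0,0,0,0,0,0,0.8]]' >/dev/null; python3 ok.py && python3 -m creep '[[0,0,0,0,0,0.1,0.8],[0,0,0,0,0,0,0.8]]' >/dev/null; python3 ok.py && python3 -m creep '[[0,0,0,0,0,0.1,0.8],[0,0,0,0,0,0,0.8]]' >/dev/null; python3 ok.py
```

```text
along 208.37 Falong 0.30 Flat 0.46 Fz -0.89 M [-0.05  0.03  0.02] t 15.82
along 209.37 Falong 0.16 Flat 0.80 Fz -1.35 M [-0.    0.05  0.02] t 15.98
along 210.39 Falong 0.50 Flat -0.03 Fz -1.50 M [0.02 0.04 0.06] t 16.15
along 211.41 Falong 0.69 Flat 0.32 Fz -1.61 M [ 0.03  0.06 -0.01] t 16.32
along 212.42 Falong 0.78 Flat 0.34 Fz -1.59 M [-0.04  0.02  0.02] t 16.48
along 213.42 Falong 0.11 Flat -0.33 Fz -1.53 M [ 0.03  0.02 -0.02] t 16.65
```

```bash
python3 -m creep '[[0,0,0,0,0,0.1,0.8],[0,0,0,0,0,0,0.8]]' >/dev/null; python3 ok.py && python3 -m creep '[[0,0,0,0,0,0.1,0.8],[0,0,0,0,0,0,0.8]]' >/dev/null; python3 ok.py && python3 -m creep '[[0,0,0,0,0,0.1,0.8],[0,0,0,0,0,0,0.8]]' >/dev/null; python3 ok.py && python3 -m creep '[[0,0,0,0,0,0.1,0.8],[0,0,0,0,0,0,0.8]]' >/dev/null; python3 ok.py && python3 -m creep '[[0,0,0,0,0,0.1,0.8],[0,0,0,0,0,0,0.8]]' >/dev/null; python3 ok.py && python3 -m creep '[[0,0,0,0,0,0.1,0.8],[0,0,0,0,0,0,0.8]]' >/dev/null; python3 ok.py && python3 -m creep '[[0,0,0,0,0,0.1,0.8],[0,0,0,0,0,0,0.8]]' >/dev/null; python3 ok.py
```

```text
along 214.40 Falong 0.02 Flat -0.16 Fz -1.04 M [-0.01  0.1  -0.  ] t 16.82
along 215.26 Falong -0.53 Flat -0.46 Fz -2.42 M [-0.12 -0.02 -0.03] t 16.98
along 215.65 Falong -2.59 Flat 0.20 Fz -1.80 M [-1.11 -0.15 -0.08] t 17.15
along 215.65 Falong -2.59 Flat 0.20 Fz -1.80 M [-1.11 -0.15 -0.08] t 17.15
along 215.65 Falong -2.59 Flat 0.20 Fz -1.80 M [-1.11 -0.15 -0.08] t 17.15
along 215.65 Falong -2.59 Flat 0.20 Fz -1.80 M [-1.11 -0.15 -0.08] t 17.15
along 215.65 Falong -2.59 Flat 0.20 Fz -1.80 M [-1.11 -0.15 -0.08] t 17.15
```

Contact felt at about 215.5 mm. Now pressing gently in fractions of a millimetre.

```bash
python3 -m creep '[[0,0,0,0,0,0,0.8]]' >/dev/null; python3 ok.py; python3 -m creep '[[0,0,0,0,0,0,0.8],[0,0,0,0,0,0,0.8]]' >/dev/null; python3 ok.py;  python3 -m creep '[[0,0,0,0,0,0.03,0.8],[0,0,0,0,0,0,0.8],[0,0,0,0,0,0,0.8]]' >/dev/null; python3 ok.py
```

```text
along 215.69 Falong -3.59 Flat -1.09 Fz -0.85 M [-1.32 -0.16 -0.12] t 17.23
along 215.76 Falong -4.17 Flat 0.25 Fz -0.25 M [-1.58 -0.17 -0.18] t 17.40
along 215.91 Falong -4.81 Flat 0.06 Fz -0.66 M [-1.95 -0.29 -0.22] t 17.65
```

```bash
python3 -m creep '[[0,0,0,0,0,0.03,0.8],[0,0,0,0,0,0,0.8],[0,0,0,0,0,0,0.8]]' >/dev/null; python3 ok.py;  python3 -m creep '[[0,0,0,0,0,0.03,0.8],[0,0,0,0,0,0,0.8],[0,0,0,0,0,0,0.8]]' >/dev/null; python3 ok.py
```

```text
along 216.03 Falong -5.97 Flat -0.52 Fz -1.74 M [-2.24 -0.32 -0.21] t 17.90
along 216.09 Falong -6.97 Flat 0.71 Fz -1.63 M [-2.46 -0.35 -0.27] t 18.15
```

```bash
python3 -m creep '[[0,0,0,0,0,0.01,0.8],[0,0,0,0,0,0,0.8],[0,0,0,0,0,0,0.8]]' >/dev/null; python3 ok.py;python3 -m creep '[[0,0,0,0,0,0,0.8],[0,0,0,0,0,0,0.8]]' >/dev/null; python3 ok.py; python3 -m creep '[[0,0,0,0,0,0,0.8],[0,0,0,0,0,0,0.8]]' >/dev/null; python3 ok.py
python3 - <<'E'
from h import *
s=shot('scene'); print('red now',blobs(mask(s,*RED,(420,185,450,210))))
cv2.imwrite('pics/press.png',cv2.resize(s['color'][130:290,330:500],None,fx=3.6,fy=3.6,interpolation=2)[:,:,::-1])
E
```

```text
along 216.12 Falong -6.93 Flat -0.05 Fz -0.68 M [-2.58 -0.39 -0.27] t 18.40
along 216.14 Falong -7.40 Flat 0.54 Fz -0.85 M [-2.5  -0.32 -0.28] t 18.57
along 216.12 Falong -7.15 Flat 0.15 Fz -1.11 M [-2.55 -0.37 -0.28] t 18.73
red now [([434.03, 197.76], [425, 190, 19, 16, 157])]
```

View pics/press.png

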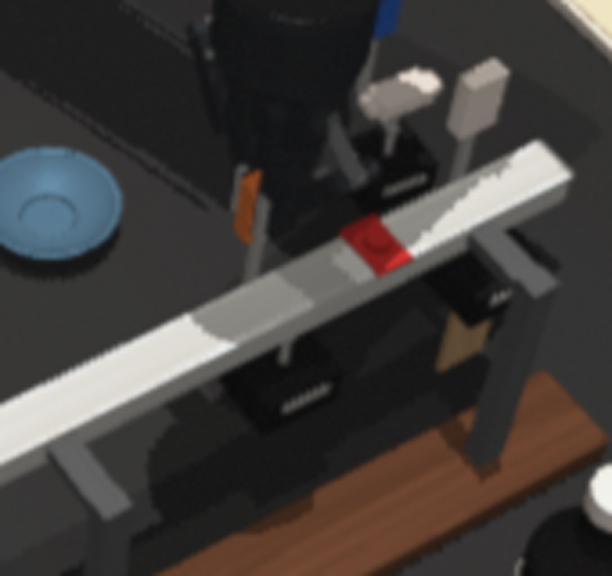

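The scene shows the hanger hanging in front of the red stop, bearing with about 7 N. The stop is at (434.0,197.8), unmoved within 0.4 px. Next I'll relax the push, lower slightly and release.

```bash
python3 -m creep '[[0,0,0,0,0,-0.08,0.8],[0,0,0,0,0,-0.05,0.8],[0,0,0,0,0,0,0.8],[0,0,0,0,0,0,0.8]]' >/dev/null; python3 ok.py; python3 -m creep '[[0,0,0,0.05,0,0,0.8],[0,0,0,0.05,0,0,0.8],[0,0,0,0,0,0,0.8],[0,0,0,0,0,0,0.8]]' >/dev/null; python3 ok.py
```

```text
along 215.77 Falong -4.01 Flat -0.57 Fz -1.00 M [-1.75 -0.07 -0.18] t 19.12
along 215.80 Falong -5.32 Flat -1.25 Fz 1.65 M [-1.77  0.05 -0.17] t 19.45
```

```bash
python3 -m creep '[[0,0,0,-0.03,0,-0.06,0.8],[0,0,0,0,0,-0.05,0.8],[0,0,0,0,0,0,0.8],[0,0,0,0,0,0,0.8]]' >/dev/null; python3 ok.py; python3 -m creep '[[0,0,0,0,0,-0.04,0.8],[0,0,0,0,0,0,0.8],[0,0,0,0,0,0,0.8]]' >/dev/null; python3 ok.py
```

```text
along 215.39 Falong -1.84 Flat -0.32 Fz -0.65 M [-0.64 -0.12 -0.07] t 19.78
along 215.05 Falong 0.46 Flat -0.03 Fz -1.61 M [ 0.   -0.03  0.02] t 20.03
```

Unloaded. I'll open in stages, to 30 mm, which is free of the tab.

```bash
python3 -m creep '[[0,0,0,0,0,0,1.3],[0,0,0,0,0,0,1.5],[0,0,0,0,0,0,1.8],[0,0,0,0,0,0,2.4],[0,0,0,0,0,0,3],[0,0,0,0,0,0,3],[0,0,0,0,0,0,3],[0,0,0,0,0,0,3]]' 30; python3 ok.py; python3 -m creep '[[0,0,0,-0.5,0,0,3],[0,0,0,-1,0,0,3],[0,0,0,-1.5,0,0,3],[0,0,0,-2,0,0,3],[0,0,0,-2,0,0,3],[0,0,0,-2,0,0,3],[0,0,0,-1,0,0,3],[0,0,0,0,0,0,3]]'; python3 ok.py
```

```text
clock: 20.7
tool_pos: [599.3, 39.3, 216.1]
orientation: [-1.305, 1.144, 1.305]
contact_force: [-0.3, -1.4, 1.2]
opening: 29.7
along 214.45 Falong -1.39 Flat -0.48 Fz 1.20 M [0.02 0.04 0.01] t 20.70
clock: 21.37
tool_pos: [600.0, 39.2, 319.8]
orientation: [-1.307, 1.14, 1.301]
contact_force: [0.2, -0.4, 0.9]
opening: 29.8
along 214.22 Falong -0.43 Flat 0.17 Fz 0.93 M [ 0.   -0.02  0.  ] t 21.37
```

Clear. I'll retreat the arm towards the base along tool +y so the top camera can check.

```bash
python3 -m creep '[[0,0,0,0,1,0,3],[0,0,0,0,2,0,3],[0,0,0,0,2.5,0,3],[0,0,0,0,2.5,0,3],[0,0,0,0,2.5,0,3],[0,0,0,0,2,0,3],[0,0,0,0,1,0,3],[0,0,0,0,0,0,3]]'
python3 - <<'E'
from h import *
s=shot('scene');t=shot('top')
print('red S',blobs(mask(s,*RED,(420,185,450,210))),'T',blobs(mask(t,*RED,(225,180,245,210))))
oS=blobs(mask(s,*ORANGE,(340,140,460,260)));oT=blobs(mask(t,*ORANGE,(225,170,330,260)));print('tab',oS,oT)
try:
    X,r=tri(s,oS[0][0],t,oT[0][0]);d=X-MOUTH;st=plane(t,(234.69,193.91),183)-MOUTH
    print('tab',X,r,'lat',d@RX,'along',d@RDIR,'before face',(st@RDIR-11)-d@RDIR)
except Exception as e:print(e)
cv2.imwrite('pics/end.png',np.hstack([cv2.resize(s['color'][130:290,330:500],None,fx=2.4,fy=2.4,interpolation=2),cv2.resize(t['color'][140:300,170:340],None,fx=2.4,fy=2.4,interpolation=2)])[:,:,::-1])
E
```

```text
clock: 22.03
tool_pos: [464.1, 21.5, 316.3]
orientation: [-1.305, 1.142, 1.305]
contact_force: [0.5, 0.1, 0.3]
opening: 29.9
red S [([433.8, 197.32], [425, 189, 19, 17, 167])] T [([234.71, 194.01], [230, 185, 11, 19, 144])]
tab [([402.78, 184.55], [396, 175, 15, 22, 180])] [([285.84, 170.81], [274, 170, 25, 4, 37]), ([269.5, 172.5], [268, 172, 4, 2, 8]), ([258.11, 205.66], [252, 202, 14, 8, 93])]
tab [660.31299299 -13.31868718 305.58563311] [9.7, 9.7] lat 18.178390190870594 along 154.23141394510685 before face 98.00032693844895
```

View pics/end.png

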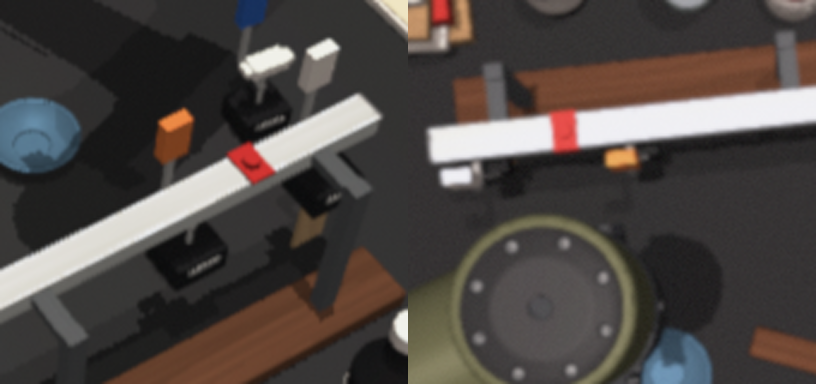

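The hanger hangs free and upright, tab on the robot's side at top (258,206). The stop has not moved: red centroid (234.7,194.0) against (234.7,193.9) at the start. I'll recompute with the correct tab blob, check the gap and hand in.

Run:
```python
from h import *
s=pickle.load(open('scene.pkl','rb'));t=pickle.load(open('top.pkl','rb'))
st=(plane(t,(234.69,193.91),183)-MOUTH)@RDIR-11
X,r=tri(s,(402.78,184.55),t,(258.11,205.66));d=X-MOUTH;print(X,r,'lat',d@RX,'before face',st-d@RDIR, 'top only',st-(plane(t,(258.11,205.66),226)-MOUTH)@RDIR)
```

```text
[599.52019649  38.99730918 216.55882038] [0.6, 0.6] lat -35.17469491128161 before face 38.11563865069226 top only 39.56059869508829
```

```bash
python3 -c "
from workcell import arm
print(arm.hand_in(), arm.observe()['contact_force'])"
```

```text
the job is handed in; nothing more can be done
the job is handed in; nothing more can be done
```

The black-block hanger with the orange tab is hanging in the rail in front of the red stop, released, with its tab on the robot's side. I handed the job in at about 22 s on the robot's clock.

- **Entry:** I gripped the tab across its 12 mm, brought the head to the flared end and eased it in. No readings during the slide showed resistance.
- **Bearing on the stop:** I felt the buffer about 215 mm along the rail by the tool's reading. I then pressed up to about 7 N by the wrist sensor and held it for about 0.5 s. After that I unloaded the push, opened the fingers and withdrew.
- **Final position:** The head is about 38–39.5 mm before the stop face (25–44 allowed). The tab is 35 mm to the robot's side of the rail, and the hanger looks upright.
- **Stop:** Its image moved at most 0.2 px (under 1 mm) from the start.
- **Other things on the desk:** Those visible in the last crops look unmoved. I did not measure them.

**Uncertain checks:**
- The two cameras differed by about 5 mm on where the mouth lies along the rail. This did not affect the final gap, which I took relative to the stop.
- While pressing, the wrist moment was larger than I expected for that force, and I did not resolve why. I could not measure the hanger-to-rail force itself.

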